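Lock the pasta machine with the cam lever and extension bar

ROBOT

A 6-joint arm with a two-finger parallel gripper is mounted at the origin on the work surface. World frame = base frame: x ahead of the robot, y to its left, z up, the work surface at z = 0. Lengths are in m, angles in degrees, forces in N, time in s.
With the tool pointing down it reaches from about 0.375 to 0.9 m from the base axis. Payload 3.1 kg.
Tool frame: the origin (TCP) lies on the centre line of the jaws, within the pads' length; the fingertips stand 25 mm ahead of it and the grasp point (between the pads) lies 6 mm ahead of it; z points along the fingers, y is the line along which they close (so a half turn about z gives the same grasp; the last joint's range is limited). The gripper opens to 87 mm and grips with 3 to 60 N. Pads are 19 mm wide; open, the fingers measure 117 mm over their backs; the gripper's body (75 mm by 190 mm) begins 51 mm behind the grasp point.
Start: joints at [57.955, 30.224, 82.088, -0, 67.689, -10.227], TCP at [0.232, 0.58, 0.248] pointing down, gripper open.
Joint ranges: [-176.69, 176.69], [-43.24, 126.21], [12.49, 139.97], [-82, 262], [0, 151.66], [-163.58, 163.58]. Speed limits (degrees/s): [159.86, 159.86, 180, 180, 180, 180].

INTERFACE

Orientations are given as a 3x3 rotation matrix whose columns are the frame's x, y, z axes.
In Python, from rig import read_state, capture, camera_params, hand_in gives the robot as it stands.
- The arm moves only by the tool apply_moves, never from a script. Its argument "rows" is a list of rows, each an object of numbers: "x", "y", "z": the shift along the tool's x, y, z in mm; "rx", "ry", "rz": the turn, a rotation vector about the tool's x, y, z in units of 6 degrees (1.0 is 6 degrees); "claw": the closure in counts, from 0 (fully open) to 255 (shut). A call has 1 to 10 rows; each row is the pose to reach, as a shift and turn from the pose commanded when the call began, along the tool's axes at that moment; what a row does not reach only later rows make up. A row lasts 1/8 s, in which the tool goes at most 62.5 mm and 10.7 degrees, less where a joint would pass 70% of its speed; a pose out of reach is approached as far as the arm can. A call with a gripper value outside its range is refused whole. The fingers move at their own pace and stop on an object; the grip force is fixed at half the most. Time passes only in rows, so rows that repeat a pose let the fingers close. It gives the time, the measured TCP pose, the force, the opening and the grip force at its end, in the units of the state.
- read_state(): the state, without advancing time (a new reading comes with each control period).
- capture(name): name is "scene" or "top" or "wrist"; returns (picture, depth): 400x640x3 uint8, red, green, blue; 400x640 float32, m along the optical axis (not along the pixel's ray), 0 where there is no reading.
- camera_params(name): a dict with "fx", "fy", "cx", "cy" (pixels), "D" ([k1, k2, p1, p2, k3] as OpenCV has them; the pictures are not rectified), "xyz" and "orientation" of the camera in the world. Camera axes: x right, y up, looking along -z (the intrinsics and any distortion apply to the point x, -y, -z); pixel columns grow to the right and rows downward; lengths in m; the calibration is good to about 2 mm. A picture is of the moment at which its call begins: read the wrist's pose just before it. camera_params takes no time and is no camera call; for the wrist camera it gives the pose at the moment of the call.
- hand_in(): hands the job in; it is judged then, once.
The state is a dict: "time_s": time; "joint_positions": joint angles; "qvel": joint speeds; "tau": joint torques, N m; "position": TCP position; "tcp_rot": TCP orientation; "force": force on the tool from outside, world axes, zero at the start; "moment": the same for the moment, N m; "opening": opening from 0.0 (shut) to 1.0 (fully open); "grasp_force": force on a finger pad.
Only numpy, scipy, OpenCV 4.12 (cv2) and the standard library are available. Lean on these libraries where they do the work, as an engineer would, in place of code of your own. Each camera call takes 0.05 s, during which the arm holds its last target. There are 200 camera calls.

TASK

Lock the pasta machine on its board: pick up the wooden-handled extension bar, lay its bare steel end into the open-topped socket of the machine's clamp lever, and swing the lever with it over its dead point until it snaps fully closed. Then lift the bar out and lay it flat on the counter again, the same way up as before; never touch the lever with the robot itself, and leave the other kitchen things where they are.

Things in the scene. Friction and masses are not known exactly. Their poses are not given: they have to be found in the camera images.
- bar: Loose extension bar lying flat, 280 mm long, 0.25 kg: light wooden handle 26 mm wide (y), 22 mm tall, from 140 mm behind to 30 mm ahead of the origin, then a bare square steel end 16 x 16 mm, from 30 to 140 mm ahead, undersides level. Origin: underside, mid-length, below the centre of mass (grip here, across y). x: towards the steel end; z: up. Lies among other long kitchen tools.
- bar_tip (a point): Centre of the end face of the bar's steel end: 140 mm ahead of the bar's origin along x, 8 mm above its underside. Axes as the bar's.
- lever (a point): Dark steel clamp lever on an upright pivot at one end of the pasta machine's board; swings level. Origin: on the pivot axis, at the lever's underside, 30 mm above the counter. x: along the lever, from pivot outward to the socket (turns with it); z: up. The socket is a straight trough along x, open above and at its outer end. A bar laid in it points (bar x) opposite to the lever's x.
- socket (a point): Middle of the socket's inner floor, 83 mm from the pivot along the lever's x, 36 mm above the counter. Axes as the lever's. The trough runs from an end wall 50 mm from the pivot to its open end at 115 mm; 32 mm wide inside, walls 4 mm thick, 24 mm tall above the inner floor (tops 60 mm above the counter).
- clamp (a joint): Lever angle, rad: 0 = fully open (start); grows counter-clockwise seen from above; 1.15 = closed stop. A spring resists with up to about 1.1 N m near 0.4 rad (5 to 10 N at the bar), falling to nothing at the dead point, 0.9 rad; released before that, the lever swings back open. Past it, it snaps to the stop by itself and stays.
- press: Pasta machine on its 410 x 170 x 18 mm wooden board, fixed to the counter. Origin: on the lever's pivot axis, at counter height. y: along the board from the pivot to the machine. The board runs from 45 mm before the pivot to 365 mm beyond, 85 mm to either side; the machine, 145 mm tall, starts 150 mm beyond the pivot.
- turner: Bystander: flat wooden turner, 280 mm long (200 x 14 mm handle, 80 x 50 mm blade ahead, along x), 10 mm thick, lying on the counter. Origin: on the underside, 140 mm from either end. Leave it alone.
- honing_rod: Bystander: honing rod, black plastic handle 110 x 24 x 18 mm and round 12 mm steel rod, 260 mm long, along x, lying on the counter. Origin: on the underside, 140 mm from the handle's end and 120 mm from the rod's tip. Leave it alone.
- jar: Bystander: glass jar with brass-coloured lid, 80 mm across, 120 mm tall, upright. Origin: centre of its underside. Leave it alone.
- can: Bystander: tin can, 74 mm across, 100 mm tall, upright. Origin: centre of its underside. Leave it alone.

How it is judged:
By the outcome, as a careful person would: the job done as asked, in the order asked, and still so for the second after the job is handed in, with the robot touching nothing.
It also fails if it takes over 53 s, if anything falls off the work surface, if the arm or the gripper's body presses on something with over 40 N, if the wrist force passes 120 N, or if a joint passes its speed limit or range.

## Working session

There is one attempt and no reset: what is moved stays moved. The work goes in short steps, Python scripts to look and compute and a tool call to move; the robot and the scene stay as the last step left them, time stands still between calls to the robot, and variables do not carry over. Pictures are saved under pics/ and viewed, at most 10 in all, crops included, and the job is handed in when it is done.

Besides the shell and the picture viewer there is one more tool, called after "Emit:" as name(argument=value, ...), one argument or row to a line, values as JSON. apply_moves: Moves the arm, as the interface text tells. Its arguments: {"type":"object","properties":{"rows":{"type":"array"}},"required":["rows"]}

```bash
mkdir -p pics; ls
cat > h.py <<'E'
import numpy as np, cv2, json
from rig import read_state, capture, camera_params, hand_in
def grab(n,f=None):
    p=camera_params(n); im,d=capture(n)
    if f: cv2.imwrite('pics/'+f,cv2.cvtColor(im,cv2.COLOR_RGB2BGR))
    return p,im,d
def rays(p,px):
    K=np.array([[p['fx'],0,p['cx']],[0,p['fy'],p['cy']],[0,0,1]],float)
    u=cv2.undistortPoints(np.array(px,float).reshape(-1,1,2),K,np.array(p['D'],float)).reshape(-1,2)
    R=np.array(p['orientation']).reshape(3,3)
    return np.c_[u[:,0],-u[:,1],-np.ones(len(u))]@R.T
def onplane(p,px,z):
    r=rays(p,px); o=np.array(p['xyz']); return o+r*((z-o[2])/r[:,2])[:,None]
def withdepth(p,px,d):
    r=rays(p,px); o=np.array(p['xyz']); q=np.array(px,int)
    return o+r*d[q[:,1],q[:,0]][:,None]
E
python3 - <<'E'
from h import *
for n in ('top','scene'):
    p,im,d=grab(n,n+'0.png'); np.savez(n+'0.npz',im=im,d=d); json.dump({k:np.array(v).tolist() for k,v in p.items()},open(n+'0.json','w')); print(n,p)
print(read_state())
E
```

```text
pics
top {'fx': 393.26908264575263, 'fy': 393.26908264575263, 'cx': 322.4376494114896, 'cy': 204.71744982601464, 'D': array([-0.06755069,  0.        ,  0.        ,  0.        ,  0.        ]), 'xyz': array([ 0.40953726, -0.05859062,  0.97364456]), 'orientation': array([[-0.00925829,  0.97334532, -0.22915753],
       [-0.99994761, -0.00801131,  0.0063713 ],
       [ 0.00436562,  0.22920452,  0.9733685 ]])}
scene {'fx': 455.93509471733444, 'fy': 455.93509471733444, 'cx': 313.0295993282873, 'cy': 188.9832711422343, 'D': array([-0.04973212,  0.        ,  0.        ,  0.        ,  0.        ]), 'xyz': array([ 0.95895528, -0.46228335,  0.94513201]), 'orientation': array([[ 0.72883452, -0.5894294 ,  0.34838659],
       [ 0.68459117,  0.61870163, -0.38541307],
       [ 0.01162644,  0.51940473,  0.85444927]])}
{'time_s': 0.1, 'joint_positions': array([ 5.79564887e+01,  3.02750882e+01,  8.21495829e+01, -9.06447430e-04,
        6.76892894e+01, -1.02253886e+01]), 'qvel': array([-0.07675768,  0.02386488, -0.11546569, -0.06233217, -0.03203946,
       -0.07027446]), 'tau': array([ 3.01586169e-04, -4.40986347e+01, -1.77150518e+01,  6.34845207e-02,
        5.33581933e-02, -2.93758865e-05]), 'position': array([0.23191324, 0.57971629, 0.24665092]), 'tcp_rot': array([[-9.28370377e-01,  3.71654887e-01, -1.04287555e-03],
       [ 3.71656196e-01,  9.28368894e-01, -1.69371896e-03],
       [ 3.38694294e-04, -1.95998968e-03, -9.99998022e-01]]), 'force': array([ 0.64845556, -0.50587745, -0.03920878]), 'moment': array([-0.00944305,  0.00712653, -0.0084069 ]), 'grasp_force': 0.0, 'opening': 0.9977245787440844}
```

View pics/top0.png

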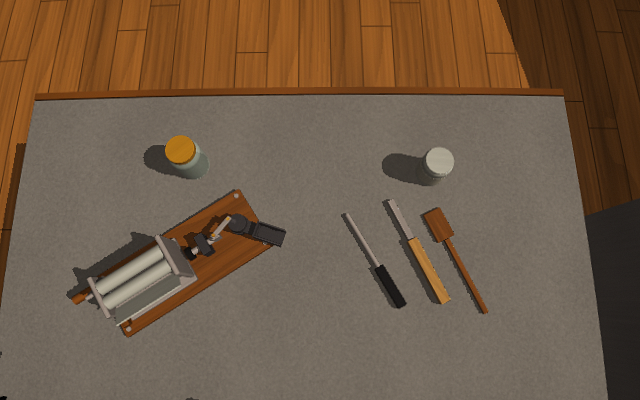

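View pics/scene0.png

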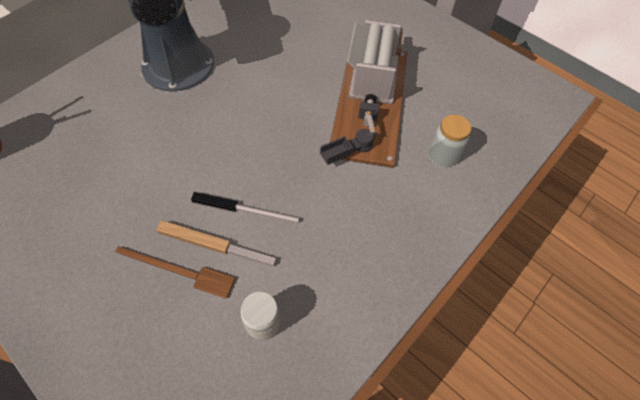

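The top view shows the bar's handle from (443,300) to (412,240) and its steel end up to (390,200). The honing rod lies to its left and the turner to its right. The lever pivot is near (238,224), with the socket out to (284,238). In the scene view the bar runs from (160,228) to (275,260), and the socket is near (337,150).

Run:
```python
from h import *
for n,boxes in (('top',dict(bar=(375,190,460,312),lev=(215,200,295,255))),('scene',dict(bar=(150,215,285,270),lev=(310,120,385,170)))):
    z=np.load(n+'0.npz'); im,d=z['im'],z['d']; p=json.load(open(n+'0.json'))
    vv,uu=np.mgrid[0:400,0:640]; px=np.c_[uu.ravel(),vv.ravel()]
    P=withdepth(p,px,d).reshape(400,640,3)
    hsv=cv2.cvtColor(im,cv2.COLOR_RGB2HSV)
    for k,(a,b,c,e) in boxes.items():
        m=np.zeros((400,640),bool); m[b:e,a:c]=1
        h=P[...,2]
        if k=='bar':
            w=m&(hsv[...,1]>110)&(hsv[...,2]>120)&(h>-.01)
            cs,_=cv2.findContours(w.astype(np.uint8),cv2.RETR_EXTERNAL,cv2.CHAIN_APPROX_NONE); cc=max(cs,key=cv2.contourArea)
            q=onplane(p,cc.reshape(-1,2),.022)
            r=cv2.minAreaRect((q[:,:2]*1000).astype(np.float32)); print(n,'handle rect mm @22',r, cv2.boxPoints(r).round().tolist())
            s=m&(h>.009)&(h<.03); 
            s=s&~cv2.dilate(w.astype(np.uint8),np.ones((3,3))).astype(bool)
            print(' z handle',np.median(h[w]),'nonwood raised',s.sum())
            s8=s.astype(np.uint8); N,L,st,ce=cv2.connectedComponentsWithStats(s8)
            for i in range(1,N):
                if st[i,4]>40:
                    ys,xs=np.where(L==i); q=onplane(p,np.c_[xs,ys],.016)
                    r=cv2.minAreaRect((q[:,:2]*1000).astype(np.float32)); print('  steel?',st[i],r,cv2.boxPoints(r).round().tolist(),np.median(h[L==i]))
        else:
            for lo,hi in ((.03,.045),(.05,.07),(.07,.12)):
                s=m&(h>lo)&(h<hi); q=P[s]*1000
                print(n,'lev',lo,hi,s.sum(), q.mean(0).round(1), q.min(0).round(), q.max(0).round())
    a,b,c,e=boxes['lev']
    cr=cv2.resize(im[b:e,a:c],None,fx=6,fy=6,interpolation=cv2.INTER_CUBIC); cv2.imwrite(f'pics/lev_{n}.png',cv2.cvtColor(np.clip(cr*1.6,0,255).astype(np.uint8),cv2.COLOR_RGB2BGR))
a,b=cv2.imread('pics/lev_top.png'),cv2.imread('pics/lev_scene.png')
H=a.shape[0]+b.shape[0]; o=np.zeros((H,480,3),np.uint8); o[:a.shape[0],:a.shape[1]]=a; o[a.shape[0]:,:b.shape[1]]=b; print(a.shape,b.shape); cv2.imwrite('pics/lev.png',o[:600])
```

```text
top handle rect mm @22 ((470.5899963378906, -319.65191650390625), (168.7139129638672, 25.143651962280273), 25.66407012939453) [[389.0, -345.0], [400.0, -368.0], [552.0, -294.0], [541.0, -272.0]]
 z handle 0.023493479184540977 nonwood raised 1268
  steel? [387 199  27  41 311] ((598.0526123046875, -257.5892639160156), (107.90357971191406, 18.538545608520508), 25.849668502807617) [[545.0, -273.0], [554.0, -289.0], [651.0, -242.0], [643.0, -226.0]] 0.017774729544454693
  steel? [422 207  32  35 410] ((582.277587890625, -352.1015930175781), (79.60253143310547, 50.297607421875), 25.2172794342041) [[536.0, -346.0], [557.0, -392.0], [629.0, -358.0], [608.0, -312.0]] 0.01207910347171337
  steel? [375 257  32  51 506] ((443.8774719238281, -219.7539520263672), (131.35968017578125, 26.467472076416016), 28.2570858001709) [[380.0, -239.0], [392.0, -263.0], [508.0, -200.0], [495.0, -177.0]] 0.019723969919421325
top lev 0.03 0.045 465 [561.2  75.1  39.1] [529.  26.  30.] [605. 189.  45.]
top lev 0.05 0.07 462 [573.3 116.7  60.6] [529.  25.  50.] [606. 190.  70.]
top lev 0.07 0.12 106 [575.2 170.7  72.7] [547. 152.  70.] [597. 187.  77.]
scene handle rect mm @22 ((470.97955322265625, -321.91937255859375), (167.45144653320312, 29.761730194091797), 25.7624568939209) [[389.0, -345.0], [402.0, -372.0], [553.0, -299.0], [540.0, -272.0]]
 z handle 0.02219687595548797 nonwood raised 437
  steel? [227 244  49  21 393] ((596.6749267578125, -259.0993347167969), (110.85718536376953, 19.186748504638672), 25.757404327392578) [[543.0, -275.0], [551.0, -292.0], [651.0, -244.0], [642.0, -226.0]] 0.016807113795604733
scene lev 0.03 0.045 452 [564.8  81.8  38.5] [527.  26.  30.] [606. 182.  45.]
scene lev 0.05 0.07 493 [572.9 106.   58.2] [529.  25.  50.] [605. 180.  70.]
scene lev 0.07 0.12 34 [580.7 161.8  71.4] [564. 147.  70.] [597. 174.  75.]
(330, 480, 3) (300, 450, 3)
```

View pics/lev.png

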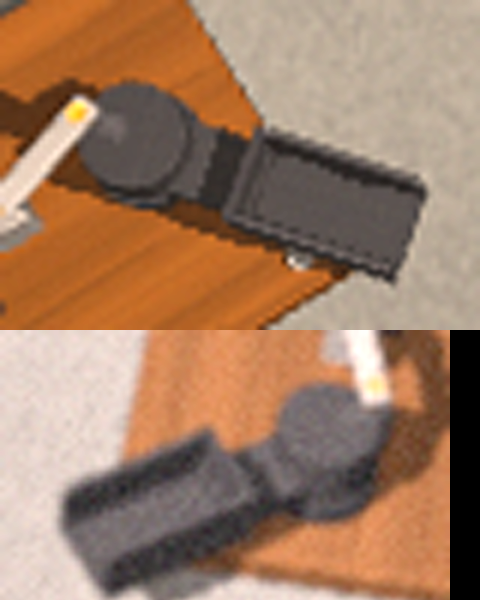

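The lever crop shows the trough clearly. Its outer end corners are near crop pixels (427,188) and (393,280), the inner wall corners near (262,128) and (224,218), and the hub disc is centred near (135,137).

```bash
cat >> h.py <<'E'
def rel(pos,yawy,st=None):
    """tool-frame shift mm, rz units to reach pos (m) with tool y axis at yawy deg, tool pointing down"""
    st=st or read_state(); R=np.array(st['tcp_rot']); d=R.T@(np.array(pos)-st['position'])*1000
    y=np.degrees(np.arctan2(R[1,1],R[0,1])); a=(y-yawy+180)%360-180   # tool z down: +rz turns cw from above
    return d.round(1),round(a/6,2)
E
python3 - <<'E'
from h import *
c={}
T=lambda L:[(a/6+215-.4,b/6+200-.4) for a,b in L]
S=lambda L:[(a/6+310-.4,(b-330)/6+120-.4) for a,b in L]
L={'top':T([(427,188),(393,280),(262,128),(224,218)]),'scene':S([(110,596),(64,500),(258,490),(212,432)])}
P={}
for n in L:
    p=json.load(open(n+'0.json')); q=onplane(p,L[n],.060)*1000; P[n]=q
    print(n,q[:,:2].round(1).tolist(),'w',np.linalg.norm(q[0]-q[1]).round(1),np.linalg.norm(q[2]-q[3]).round(1),'len',np.linalg.norm(q[:2].mean(0)-q[2:].mean(0)).round(1))
    ax=q[:2].mean(0)-q[2:].mean(0); ax=ax[:2]/np.linalg.norm(ax[:2]); 
    print(' yaw',np.degrees(np.arctan2(ax[1],ax[0])),'pivot from outer end',(q[:2].mean(0)[:2]-115*ax).round(1))
    z=np.load(n+'0.npz');im,d=z['im'],z['d']
    hub=T([(135,137)]) if n=='top' else S([(332,435)])
    print(' hub',(withdepth(p,hub,d)*1000).round(1), )
    # trough masks by depth: raised 55-66 wall tops, floor 30-42
    vv,uu=np.mgrid[0:400,0:640]; X=withdepth(p,np.c_[uu.ravel(),vv.ravel()],d)*1000
    hs=cv2.cvtColor(im,cv2.COLOR_RGB2HSV).reshape(-1,3)
    rel_=X[:,:2]-[575,165]
    m=(X[:,2]>26)&(X[:,2]<66)&(np.abs(X[:,0]-550)<60)&(X[:,1]<110)&(X[:,1]>10)
    r=cv2.minAreaRect(X[m][:,:2].astype(np.float32)); print(' trough rect',r,m.sum(), X[m].mean(0).round(1))
b=np.array([520.5,-295.7]); u=np.array([np.cos(np.radians(25.75)),np.sin(np.radians(25.75))]); nrm=np.array([-u[1],u[0]])
for q in ([495,-177],[508,-200],[380,-239],[392,-263],[536,-346],[557,-392]): print(q,((q-b)@u).round(),((q-b)@nrm).round())
print(rel([.5205,-.2957,.15],-64.25))
E
```

```text
top [[562.0, 22.2], [525.9, 35.0], [586.5, 87.7], [550.7, 101.6]] w 38.3 38.4 len 70.4
 yaw -110.45034387695843 pivot from outer end [584.2 136.4]
 hub [[583.2 137.8  60. ]]
 trough rect ((560.967041015625, 72.3202133178711), (88.01954650878906, 40.211368560791016), 71.58059692382812) 613 [560.6  68.   45.5]
scene [[576.2, 11.4], [531.6, 33.2], [584.6, 90.8], [551.9, 100.2]] w 49.7 34.0 len 74.6
 yaw -101.08574015458792 pivot from outer end [576.  135.2]
 hub [[585.3 137.9  52.7]]
 trough rect ((562.056396484375, 71.57391357421875), (88.11990356445312, 43.24223709106445), 70.43136596679688) 628 [559.4  66.5  45.7]
[495, -177] 29.0 118.0
[508, -200] 30.0 92.0
[380, -239] -102.0 112.0
[392, -263] -102.0 85.0
[536, -346] -8.0 -52.0
[557, -392] -9.0 -103.0
(array([-593.3, -705.3,   97.8]), np.float64(22.07))
```

Emit:
apply_moves(
  rows=[
    {"x": -438,"y": -234,"z": 0,"rz": 11,"claw": 110},
    {"x": -438,"y": -234,"z": 0,"rz": 11,"claw": 110},
    {"x": -438,"y": -234,"z": 0,"rz": 11,"claw": 110},
    {"x": -438,"y": -234,"z": 0,"rz": 11,"claw": 110},
    {"x": -438,"y": -234,"z": 0,"rz": 11,"claw": 110},
    {"x": -438,"y": -234,"z": 0,"rz": 11,"claw": 110},
    {"x": -438,"y": -234,"z": 0,"rz": 11,"claw": 110},
    {"x": -438,"y": -234,"z": 0,"rz": 11,"claw": 110},
    {"x": -593,"y": -705,"z": 50,"rz": 22.07,"claw": 110},
    {"x": -593,"y": -705,"z": 50,"rz": 22.07,"claw": 110},
  ],
)

```text
validation failed for argument at $.ro...
```

Run:
```python
from h import *
s=read_state(); print(s['position'],s['joint_positions'],s['opening']); print(rel([.5205,-.2957,.15],-64.25))
```

```text
[0.23191324 0.57971629 0.24665092] [ 5.79564887e+01  3.02750882e+01  8.21495829e+01 -9.06447430e-04
  6.76892894e+01 -1.02253886e+01] 0.9977245787440844
(array([-593.3, -705.3,   97.8]), np.float64(22.07))
```

Emit:
apply_moves(
  rows=[
    {"x": -438,"y": -234,"z": 0,"rx": 0,"ry": 0,"rz": 11,"claw": 110},
    {"x": -438,"y": -234,"z": 0,"rx": 0,"ry": 0,"rz": 11,"claw": 110},
    {"x": -438,"y": -234,"z": 0,"rx": 0,"ry": 0,"rz": 11,"claw": 110},
    {"x": -438,"y": -234,"z": 0,"rx": 0,"ry": 0,"rz": 11,"claw": 110},
    {"x": -438,"y": -234,"z": 0,"rx": 0,"ry": 0,"rz": 11,"claw": 110},
    {"x": -438,"y": -234,"z": 0,"rx": 0,"ry": 0,"rz": 11,"claw": 110},
    {"x": -438,"y": -234,"z": 0,"rx": 0,"ry": 0,"rz": 11,"claw": 110},
    {"x": -438,"y": -234,"z": 0,"rx": 0,"ry": 0,"rz": 11,"claw": 110},
    {"x": -593,"y": -705,"z": 50,"rx": 0,"ry": 0,"rz": 22,"claw": 110},
    {"x": -593,"y": -705,"z": 50,"rx": 0,"ry": 0,"rz": 22,"claw": 110},
  ],
)

```text
time_s: 1.35
position: [0.5442, 0.0741, 0.2344]
tcp_rot: [[0.336, 0.942, -0.0], [0.942, -0.336, -0.0], [-0.0, -0.0, -1.0]]
force: [0.1, -0.6, 0.1]
opening: 0.566
grasp_force: 0.0
```

Run:
```python
from h import *
print(rel([.5205,-.2957,.15],-64.25))
```

```text
(array([-356.2,  102.1,   84.4]), np.float64(7.43))
```

Emit:
apply_moves(
  rows=[
    {"x": -356,"y": 102,"z": 84,"rx": 0,"ry": 0,"rz": 7.4,"claw": 110},
    {"x": -356,"y": 102,"z": 84,"rx": 0,"ry": 0,"rz": 7.4,"claw": 110},
    {"x": -356,"y": 102,"z": 84,"rx": 0,"ry": 0,"rz": 7.4,"claw": 110},
    {"x": -356,"y": 102,"z": 84,"rx": 0,"ry": 0,"rz": 7.4,"claw": 110},
    {"x": -356,"y": 102,"z": 84,"rx": 0,"ry": 0,"rz": 7.4,"claw": 110},
    {"x": -356,"y": 102,"z": 84,"rx": 0,"ry": 0,"rz": 7.4,"claw": 110},
    {"x": -356,"y": 102,"z": 84,"rx": 0,"ry": 0,"rz": 7.4,"claw": 110},
    {"x": -356,"y": 102,"z": 84,"rx": 0,"ry": 0,"rz": 7.4,"claw": 110},
    {"x": -356,"y": 102,"z": 84,"rx": 0,"ry": 0,"rz": 7.4,"claw": 110},
  ],
)

```text
time_s: 2.48
position: [0.5226, -0.2918, 0.1511]
tcp_rot: [[0.896, 0.445, -0.001], [0.445, -0.896, 0.001], [-0.0, -0.001, -1.0]]
force: [0.2, -0.2, -0.2]
opening: 0.569
grasp_force: 0.0
```

Run:
```python
from h import *
p,im,d=grab('wrist','w1.png'); print(p['xyz'],p['orientation']); print(read_state()['position'])
print(rel([.5205,-.2957,.028],-64.25))
w=cv2.cvtColor(im,cv2.COLOR_RGB2HSV)
json.dump({k:np.array(v).tolist() for k,v in p.items()},open('w1.json','w'))
```

```text
[ 0.58678401 -0.26030442  0.28738121] [[ 0.44342254  0.86530956  0.23370027]
 [-0.8963119   0.4284325   0.11432664]
 [-0.00119686 -0.26016334  0.96556388]]
[ 0.52282857 -0.29173097  0.15130461]
(array([ -3.8,   2.6, 123.3]), np.float64(0.11))
```

View pics/w1.png

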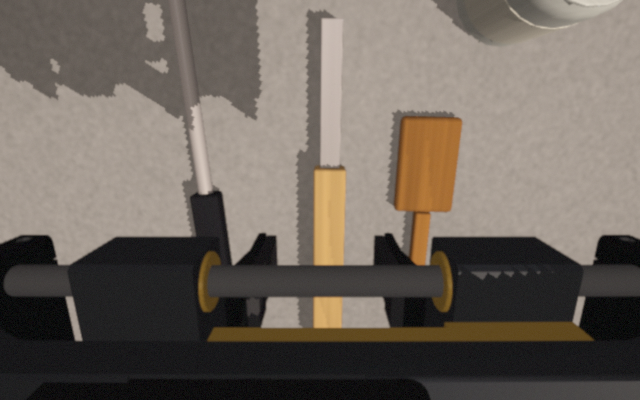

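The wrist view shows the bar between the fingers. The steel tip is at (331,19), the handle's front edge at (330,168), and the fingers are at about x=265 and x=385.

Run:
```python
from h import *
p=json.load(open('w1.json'))
a=onplane(p,[(322,19),(342,19)],.016)*1000; b=onplane(p,[(314,168),(345,168)],.022)*1000; c=onplane(p,[(315,320),(342,320)],.022)*1000
for q in (a,b,c): print(q[:,:2].round(1).tolist(),q.mean(0)[:2].round(1),np.linalg.norm(q[0]-q[1]))
t=a.mean(0)[:2]; h=b.mean(0)[:2]; u=(t-h)/np.linalg.norm(t-h); print(np.degrees(np.arctan2(u[1],u[0])),np.linalg.norm(t-h), t-140*u, h-30*u)
```

```text
[[642.5, -230.0], [649.0, -242.9]] [ 645.8 -236.5] 14.461491108200853
[[543.1, -272.0], [553.9, -293.8]] [ 548.5 -282.9] 24.383459775444205
[[420.4, -332.4], [431.1, -354.0]] [ 425.7 -343.2] 24.08448464922367
25.51874180345863 107.78416546848149 [ 519.41338181 -296.76928662] [ 521.4130493  -295.81469111]
```

Emit:
apply_moves(
  rows=[
    {"x": -4,"y": 2.7,"z": 45,"rx": 0,"ry": 0,"rz": 0.1,"claw": 110},
    {"x": -4,"y": 2.7,"z": 85,"rx": 0,"ry": 0,"rz": 0.1,"claw": 110},
    {"x": -4,"y": 2.7,"z": 112,"rx": 0,"ry": 0,"rz": 0.1,"claw": 110},
    {"x": -4,"y": 2.7,"z": 122,"rx": 0,"ry": 0,"rz": 0.1,"claw": 110},
    {"x": -4,"y": 2.7,"z": 122,"rx": 0,"ry": 0,"rz": 0.1,"claw": 110},
    {"x": -4,"y": 2.7,"z": 122,"rx": 0,"ry": 0,"rz": 0.1,"claw": 255},
    {"x": -4,"y": 2.7,"z": 122,"rx": 0,"ry": 0,"rz": 0.1,"claw": 255},
    {"x": -4,"y": 2.7,"z": 122,"rx": 0,"ry": 0,"rz": 0.1,"claw": 255},
    {"x": -4,"y": 2.7,"z": 122,"rx": 0,"ry": 0,"rz": 0.1,"claw": 255},
  ],
)

```text
time_s: 3.65
position: [0.5202, -0.2976, 0.0298]
tcp_rot: [[0.901, 0.433, 0.0], [0.433, -0.901, 0.0], [0.0, -0.0, -1.0]]
force: [-1.1, 1.8, 5.9]
opening: 0.301
grasp_force: 30.0
```

Emit:
apply_moves(
  rows=[
    {"x": 0,"y": 0,"z": -20,"rx": 0,"ry": 0,"rz": 0,"claw": 255},
    {"x": 0,"y": 0,"z": -70,"rx": 0,"ry": 0,"rz": 0,"claw": 255},
    {"x": 0,"y": 0,"z": -110,"rx": 0,"ry": 0,"rz": 0,"claw": 255},
    {"x": 0,"y": 0,"z": -120,"rx": 0,"ry": 0,"rz": 0,"claw": 255},
    {"x": 0,"y": 0,"z": -120,"rx": 0,"ry": 0,"rz": 0,"claw": 255},
  ],
)

```text
time_s: 4.28
position: [0.5202, -0.2979, 0.1493]
tcp_rot: [[0.901, 0.434, 0.001], [0.434, -0.901, -0.001], [0.0, 0.001, -1.0]]
force: [1.0, -0.4, -3.2]
opening: 0.295
grasp_force: 30.0
```

Run:
```python
from h import *
s=read_state(); print(s['position'],s['force'],s['opening']);print(rel([.5179,-.047,.150],-19.7))
```

```text
[ 0.5201592  -0.29785032  0.14933731] [ 0.99655736 -0.42838248 -3.22653274] 0.29522460964561115
(array([ 106.7, -227. ,   -0.8]), np.float64(-7.43))
```

Emit:
apply_moves(
  rows=[
    {"x": 27,"y": -57,"z": 0,"rx": 0,"ry": 0,"rz": -1.5,"claw": 255},
    {"x": 50,"y": -106,"z": 0,"rx": 0,"ry": 0,"rz": -3,"claw": 255},
    {"x": 72,"y": -152,"z": 0,"rx": 0,"ry": 0,"rz": -4.5,"claw": 255},
    {"x": 90,"y": -191,"z": 0,"rx": 0,"ry": 0,"rz": -6,"claw": 255},
    {"x": 101,"y": -215,"z": 0,"rx": 0,"ry": 0,"rz": -7,"claw": 255},
    {"x": 107,"y": -227,"z": 0,"rx": 0,"ry": 0,"rz": -7.4,"claw": 255},
    {"x": 107,"y": -227,"z": 0,"rx": 0,"ry": 0,"rz": -7.4,"claw": 255},
    {"x": 107,"y": -227,"z": 0,"rx": 0,"ry": 0,"rz": -7.4,"claw": 255},
  ],
)

```text
time_s: 5.28
position: [0.5185, -0.0479, 0.1486]
tcp_rot: [[0.342, 0.94, -0.0], [0.94, -0.342, -0.0], [-0.0, -0.0, -1.0]]
force: [0.1, 0.1, -2.6]
opening: 0.294
grasp_force: 30.0
```

Run:
```python
from h import *
s=read_state(); print(s['position'],s['force'],s['joint_positions']);print(rel([.5179,-.047,.0675],-19.7))
p,im,d=grab('top','t2.png'); np.savez('t2.npz',im=im,d=d)
p2,im2,d2=grab('wrist'); json.dump({k:np.array(v).tolist() for k,v in p2.items()},open('w2.json','w')); np.savez('w2.npz',im=im2,d=d2)
a=cv2.resize(im[150:330,180:400],None,fx=2.5,fy=2.5)
b=cv2.resize(im2,(400,250)); o=np.zeros((550,800,3),np.uint8); o[:300,:366]=cv2.resize(a,(366,300)); o[:,366:]=0; o[:250,400:]=b
cv2.imwrite('pics/w2.png',im2[...,::-1])
```

```text
[ 0.51850841 -0.04788871  0.14860361] [ 0.13678042  0.14210884 -2.59943832] [-1.75729928e+01  3.07094307e+01  1.02315817e+02 -2.94929009e-02
  4.69774871e+01  2.44682701e+00]
(array([ 0.7, -0.9, 81.1]), np.float64(-0.05))
```

View pics/w2.png

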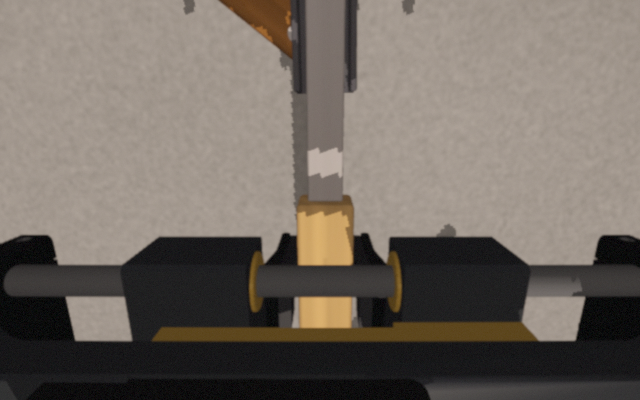

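The wrist view shows the steel end over the trough. The trough's outer end corners are at (293,90) and (356,90), the bar is centred at about x=325, and the handle's front edge is at row 198.

Run:
```python
from h import *
p=json.load(open('w2.json'))
a=onplane(p,[(293,90),(356,90),(293,5),(357,5)],.060)*1000; print(a.round(1))
b=onplane(p,[(308,198),(343,198),(308,100),(342,100),(307,5),(343,5)],.1186+.016)*1000; print(b.round(1))
c=onplane(p,[(297,198),(354,198)],.1186+.022)*1000; print(c.round(1))
m=a[:2].mean(0)[:2]; pv=np.array([584,137.5]); print(m,np.linalg.norm(m-pv),np.degrees(np.arctan2(*(m-pv)[::-1])))
t=c.mean(0)[:2]; u=np.array([.342,.94]); print('bar origin',t-30*u)
```

```text
[[528.6  36.9  60. ]
 [565.8  23.2  60. ]
 [546.2  81.7  60. ]
 [581.9  68.7  60. ]]
[[522.7 -15.2 134.6]
 [537.7 -20.7 134.6]
 [537.9  24.9 134.6]
 [551.5  20.  134.6]
 [550.4  58.9 134.6]
 [563.9  54.  134.6]]
[[519.  -12.2 140.6]
 [542.4 -20.8 140.6]]
[547.21376104  30.04784403] 113.57461512018479 -108.89863647371304
bar origin [520.45221751 -44.66719106]
```

Emit:
apply_moves(
  rows=[
    {"x": -1,"y": 0,"z": 25,"rx": 0,"ry": 0,"rz": 0,"claw": 255},
    {"x": -1,"y": 0,"z": 50,"rx": 0,"ry": 0,"rz": 0,"claw": 255},
    {"x": -1,"y": 0,"z": 68,"rx": 0,"ry": 0,"rz": 0,"claw": 255},
    {"x": -1,"y": 0,"z": 77,"rx": 0,"ry": 0,"rz": 0,"claw": 255},
    {"x": -1,"y": 0,"z": 80.5,"rx": 0,"ry": 0,"rz": 0,"claw": 255},
    {"x": -1,"y": 0,"z": 80.5,"rx": 0,"ry": 0,"rz": 0,"claw": 255},
  ],
)

```text
time_s: 6.12
position: [0.5182, -0.0481, 0.0688]
tcp_rot: [[0.341, 0.94, 0.001], [0.94, -0.341, -0.0], [-0.0, 0.001, -1.0]]
force: [-0.9, 0.6, -2.5]
opening: 0.297
grasp_force: 30.0
```

Run:
```python
from h import *
s=read_state(); print(s['position'],s['force'],s['moment'])
c=np.array([.584,.1375]); y0=-20.0; R=np.array(s['tcp_rot'])
v=s['position'][:2]-c; r=np.linalg.norm(v); a0=np.degrees(np.arctan2(v[1],v[0])); print('r',r,a0)
for k in range(6,85,6):
    a=np.radians(a0+k); d,rz=rel([*(c+r*np.array([np.cos(a),np.sin(a)])),s['position'][2]],y0+k,s); print(k,d[:2],-k/6)
```

```text
[ 0.51824631 -0.04812826  0.0687714 ] [-0.91820917  0.58143798 -2.48113442] [-0.09509284  0.10841347 -0.01819636]
r 0.19692993467794884 -109.50528489504649
6 [ 1.2 20.6] -1.0
12 [ 4.6 40.9] -2.0
18 [10.1 60.8] -3.0
24 [17.6 80. ] -4.0
30 [27.1 98.3] -5.0
36 [ 38.5 115.5] -6.0
42 [ 51.6 131.4] -7.0
48 [ 66.2 145.9] -8.0
54 [ 82.3 158.7] -9.0
60 [ 99.7 169.8] -10.0
66 [118.2 179. ] -11.0
72 [137.4 186.3] -12.0
78 [157.4 191.5] -13.0
84 [177.8 194.5] -14.0
```

Emit:
apply_moves(
  rows=[
    {"x": 0.3,"y": 10.3,"z": 0,"rx": 0,"ry": 0,"rz": -0.5,"claw": 255},
    {"x": 1.2,"y": 20.6,"z": 0,"rx": 0,"ry": 0,"rz": -1,"claw": 255},
    {"x": 2.6,"y": 30.8,"z": 0,"rx": 0,"ry": 0,"rz": -1.5,"claw": 255},
    {"x": 4.6,"y": 40.9,"z": 0,"rx": 0,"ry": 0,"rz": -2,"claw": 255},
    {"x": 7.1,"y": 50.9,"z": 0,"rx": 0,"ry": 0,"rz": -2.5,"claw": 255},
    {"x": 10.1,"y": 60.8,"z": 0,"rx": 0,"ry": 0,"rz": -3,"claw": 255},
    {"x": 13.6,"y": 70.5,"z": 0,"rx": 0,"ry": 0,"rz": -3.5,"claw": 255},
    {"x": 17.6,"y": 80,"z": 0,"rx": 0,"ry": 0,"rz": -4,"claw": 255},
  ],
)

```text
time_s: 7.12
position: [0.595, -0.0592, 0.0686]
tcp_rot: [[-0.078, 0.997, -0.01], [0.997, 0.078, -0.001], [-0.001, -0.01, -1.0]]
force: [-7.7, -6.2, 1.1]
opening: 0.297
grasp_force: 30.2
```

Run:
```python
from h import *
s=read_state(); print(s['position'],s['force'],s['moment'],s['opening'])
p,im,d=grab('top'); p2,im2,d2=grab('wrist')
json.dump({k:np.array(v).tolist() for k,v in p2.items()},open('w3.json','w'))
o=np.zeros((600,640,3),np.uint8); o[:400]=im2; o[400:,:356]=cv2.resize(im[170:270,200:378],(356,200)); cv2.imwrite('pics/w3.png',o[...,::-1])
c=np.array([.584,.1375]); v=s['position'][:2]-c; r=np.linalg.norm(v); a0=np.degrees(np.arctan2(v[1],v[0])); print('r',r,a0,'swing',a0+109.5)
y=np.degrees(np.arctan2(s['tcp_rot'][1][1],s['tcp_rot'][0][1])); print('yaw',y,y+20)
r=.197
for k in range(27,70,3):
    a=np.radians(-109.5+k); d,rz=rel([*(c+r*np.array([np.cos(a),np.sin(a)])),.0685],-20+k,s); print(k,d,rz)
```

```text
[ 0.5949949  -0.05923914  0.06857479] [-7.65052447 -6.2494994   1.08296624] [-0.80421813  1.39561266  0.6234243 ] 0.2968992396908526
r 0.19704612933408225 -86.8013140353558 swing 22.6986859646442
yaw 4.480517827608424 24.480517827608423
27 [ 0.3 14.8 -0.1] -0.42
30 [ 1.1 25.1 -0.2] -0.92
33 [ 2.4 35.3 -0.3] -1.42
36 [ 4.3 45.4 -0.4] -1.92
39 [ 6.7 55.5 -0.5] -2.42
42 [ 9.7 65.3 -0.6] -2.92
45 [13.1 75.1 -0.7] -3.42
48 [17.1 84.6 -0.8] -3.92
51 [21.5 93.9 -0.9] -4.42
54 [ 26.4 103.   -1. ] -4.92
57 [ 31.8 111.8  -1.1] -5.42
60 [ 37.7 120.3  -1.2] -5.92
63 [ 43.9 128.4  -1.3] -6.42
66 [ 50.6 136.3  -1.3] -6.92
69 [ 57.7 143.7  -1.4] -7.42
```

View pics/w3.png

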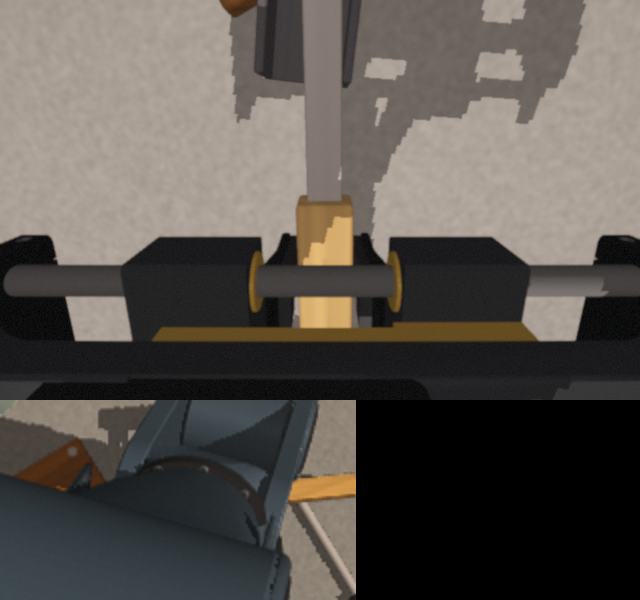

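The wrist view shows the steel end in the trough, against its leading wall. The trough's outer corners are at (257,75) and (350,86), and the bar sits square in the jaws.

Run:
```python
from h import *
p=json.load(open('w3.json'))
a=onplane(p,[(255,74),(350,86),(262,5),(358,5)],.060)*1000; print(a.round(1)); print(np.linalg.norm(a[0]-a[1]))
m=a[:2].mean(0)[:2]; pv=np.array([584,137.5]); print(m,np.linalg.norm(m-pv),np.degrees(np.arctan2(*(m-pv)[::-1])))
```

```text
[[562.3  23.3  60. ]
 [600.8  21.7  60. ]
 [564.4  48.5  60. ]
 [601.   51.3  60. ]]
38.49152313035862
[581.56988748  22.53271039] 114.99296989862303 -91.21090495329506
```

Emit:
apply_moves(
  rows=[
    {"x": -1,"y": 14.8,"z": 0,"rx": 0,"ry": 0,"rz": -0.4,"claw": 255},
    {"x": -1,"y": 25,"z": 0,"rx": 0,"ry": 0,"rz": -0.9,"claw": 255},
    {"x": 0.4,"y": 35.3,"z": 0,"rx": 0,"ry": 0,"rz": -1.4,"claw": 255},
    {"x": 2.3,"y": 45.4,"z": 0,"rx": 0,"ry": 0,"rz": -1.9,"claw": 255},
    {"x": 4.7,"y": 55.5,"z": 0,"rx": 0,"ry": 0,"rz": -2.4,"claw": 255},
    {"x": 7.7,"y": 65.3,"z": 0,"rx": 0,"ry": 0,"rz": -2.9,"claw": 255},
    {"x": 11.1,"y": 75,"z": 0,"rx": 0,"ry": 0,"rz": -3.4,"claw": 255},
    {"x": 15.2,"y": 84.6,"z": 0,"rx": 0,"ry": 0,"rz": -3.9,"claw": 255},
    {"x": 19.8,"y": 94,"z": 0,"rx": 0,"ry": 0,"rz": -4.4,"claw": 255},
    {"x": 24.8,"y": 103,"z": 0,"rx": 0,"ry": 0,"rz": -4.9,"claw": 255},
  ],
)

```text
time_s: 8.48
position: [0.6978, -0.0258, 0.0682]
tcp_rot: [[-0.554, 0.832, -0.006], [0.832, 0.554, 0.0], [0.003, -0.004, -1.0]]
force: [-2.6, -1.0, -2.3]
opening: 0.296
grasp_force: 30.0
```

Run:
```python
from h import *
s=read_state(); print(s['position'],s['force'],s['moment'],s['opening'])
c=np.array([.584,.1375]); v=s['position'][:2]-c; r=np.linalg.norm(v); a0=np.degrees(np.arctan2(v[1],v[0])); print('r',r,a0,'swing',a0+109.5)
y=np.degrees(np.arctan2(s['tcp_rot'][1][1],s['tcp_rot'][0][1])); print('yaw',y,y+20)
r=.199
for k in range(54,73,2):
    a=np.radians(-109.5+k); d,rz=rel([*(c+r*np.array([np.cos(a),np.sin(a)])),.0685],-20+k,s); print(k,d,rz)
```

```text
[ 0.69780527 -0.02580362  0.06820817] [-2.5534187  -1.03768438 -2.34532219] [-0.07656705  0.44533109  0.14548477] 0.29582417099196706
r 0.19904700635173178 -55.12760099323409 swing 54.37239900676591
yaw 33.67543966843326 53.67543966843326
54 [ 0.  -1.3 -0.3] -0.05
56 [ 0.2  5.6 -0.3] -0.39
58 [ 0.7 12.6 -0.3] -0.72
60 [ 1.4 19.5 -0.4] -1.05
62 [ 2.4 26.4 -0.4] -1.39
64 [ 3.5 33.2 -0.4] -1.72
66 [ 5.  40.  -0.5] -2.05
68 [ 6.6 46.8 -0.5] -2.39
70 [ 8.5 53.4 -0.5] -2.72
72 [10.6 60.1 -0.5] -3.05
```

Emit:
apply_moves(
  rows=[
    {"x": 0.2,"y": 5.6,"z": 0,"rx": 0,"ry": 0,"rz": -0.4,"claw": 255},
    {"x": 0.7,"y": 12.6,"z": 0,"rx": 0,"ry": 0,"rz": -0.7,"claw": 255},
    {"x": 1.4,"y": 19.5,"z": 0,"rx": 0,"ry": 0,"rz": -1.05,"claw": 255},
    {"x": 2.4,"y": 26.4,"z": 0,"rx": 0,"ry": 0,"rz": -1.4,"claw": 255},
    {"x": 3.5,"y": 33.2,"z": 0,"rx": 0,"ry": 0,"rz": -1.7,"claw": 255},
    {"x": 5,"y": 40,"z": 0,"rx": 0,"ry": 0,"rz": -2.05,"claw": 255},
    {"x": 5,"y": 40,"z": 0,"rx": 0,"ry": 0,"rz": -2.05,"claw": 255},
    {"x": 5,"y": 40,"z": 0,"rx": 0,"ry": 0,"rz": -2.05,"claw": 255},
  ],
)

```text
time_s: 9.48
position: [0.7304, -0.0003, 0.0684]
tcp_rot: [[-0.717, 0.697, -0.001], [0.697, 0.717, -0.0], [0.0, -0.001, -1.0]]
force: [0.9, 0.3, -1.8]
opening: 0.294
grasp_force: 30.0
```

Run:
```python
from h import *
s=read_state(); print(s['position'],s['force'],s['moment'],s['opening'])
p2,im2,d2=grab('wrist','w4.png'); json.dump({k:np.array(v).tolist() for k,v in p2.items()},open('w4.json','w'))
```

```text
[ 7.30425942e-01 -2.56895817e-04  6.83732306e-02] [ 0.90607577  0.29944597 -1.84080503] [-0.06097972  0.04540114 -0.02866091] 0.2937052571763616
```

View pics/w4.png

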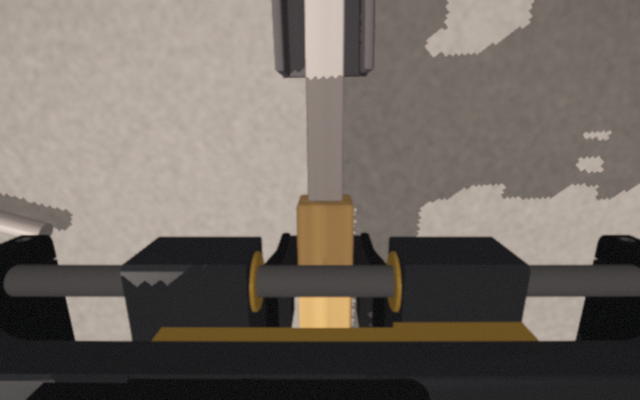

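The wrist view shows the trough corners at (276,76) and (372,74). The trough is centred on the bar and aligned with it, and the lateral force is near zero, so the lever has snapped past the dead point.

Emit:
apply_moves(
  rows=[
    {"x": 0,"y": 0,"z": -20,"rx": 0,"ry": 0,"rz": 0,"claw": 255},
    {"x": 0,"y": 0,"z": -50,"rx": 0,"ry": 0,"rz": 0,"claw": 255},
    {"x": 0,"y": 0,"z": -95,"rx": 0,"ry": 0,"rz": 0,"claw": 255},
    {"x": 0,"y": 0,"z": -110,"rx": 0,"ry": 0,"rz": 0,"claw": 255},
    {"x": 0,"y": 0,"z": -110,"rx": 0,"ry": 0,"rz": 0,"claw": 255},
  ],
)

```text
time_s: 10.15
position: [0.7314, -0.0003, 0.1806]
tcp_rot: [[-0.717, 0.697, 0.004], [0.697, 0.717, -0.001], [-0.003, 0.002, -1.0]]
force: [0.2, 0.2, -2.5]
opening: 0.298
grasp_force: 30.0
```

Run:
```python
from h import *
p=json.load(open('w4.json'))
a=onplane(p,[(276,76),(373,74),(272,5),(375,5)],.060)*1000
m=a[:2].mean(0)[:2]; pv=np.array([584,137.5]); print(m,np.linalg.norm(m-pv),np.degrees(np.arctan2(*(m-pv)[::-1]))+109.7)
s=read_state(); print(s['position'],s['opening'])
print(rel([.5202,-.2976,.178],-64.3), rel([.56,-.12,.178],-10))
```

```text
[670.18359612  58.54224444] 116.88429921626732 67.20540674960465
[ 7.31440586e-01 -3.47659685e-04  1.80575030e-01] 0.2976860611998541
(array([ -55.8, -360.4,    2. ]), np.float64(18.35)) (array([  39.5, -205.3,    2. ]), np.float64(9.3))
```

Emit:
apply_moves(
  rows=[
    {"x": 10,"y": -50,"z": 0,"rx": 0,"ry": 0,"rz": 1.7,"claw": 255},
    {"x": 20,"y": -90,"z": 0,"rx": 0,"ry": 0,"rz": 3.4,"claw": 255},
    {"x": 28,"y": -130,"z": 0,"rx": 0,"ry": 0,"rz": 5.1,"claw": 255},
    {"x": 34,"y": -165,"z": 0,"rx": 0,"ry": 0,"rz": 6.8,"claw": 255},
    {"x": 39,"y": -205,"z": 0,"rx": 0,"ry": 0,"rz": 8.5,"claw": 255},
    {"x": 20,"y": -235,"z": 0,"rx": 0,"ry": 0,"rz": 10.2,"claw": 255},
    {"x": 4,"y": -262,"z": 0,"rx": 0,"ry": 0,"rz": 11.9,"claw": 255},
    {"x": -13,"y": -290,"z": 0,"rx": 0,"ry": 0,"rz": 13.6,"claw": 255},
    {"x": -30,"y": -318,"z": 0,"rx": 0,"ry": 0,"rz": 15.3,"claw": 255},
    {"x": -46,"y": -345,"z": 0,"rx": 0,"ry": 0,"rz": 17,"claw": 255},
  ],
)

```text
time_s: 11.4
position: [0.5216, -0.2798, 0.1765]
tcp_rot: [[0.834, 0.551, -0.003], [0.551, -0.834, 0.003], [-0.001, -0.004, -1.0]]
force: [1.0, -0.2, -2.5]
opening: 0.297
grasp_force: 30.0
```

Run:
```python
from h import *
print(read_state()['position'],rel([.5202,-.2976,.12],-64.3))
```

```text
[ 0.52163836 -0.27980332  0.17646345] (array([-10.9,  14.3,  56.4]), np.float64(1.29))
```

Emit:
apply_moves(
  rows=[
    {"x": -11,"y": 14,"z": 20,"rx": 0,"ry": 0,"rz": 1.3,"claw": 255},
    {"x": -11,"y": 14,"z": 56,"rx": 0,"ry": 0,"rz": 1.3,"claw": 255},
    {"x": -11,"y": 14,"z": 56,"rx": 0,"ry": 0,"rz": 1.3,"claw": 255},
    {"x": -11,"y": 14,"z": 56,"rx": 0,"ry": 0,"rz": 1.3,"claw": 255},
  ],
)

```text
time_s: 11.9
position: [0.5217, -0.2969, 0.1222]
tcp_rot: [[0.899, 0.439, -0.001], [0.439, -0.899, 0.001], [-0.0, -0.001, -1.0]]
force: [0.3, 0.6, -1.0]
opening: 0.294
grasp_force: 30.0
```

Run:
```python
from h import *
s=read_state(); print(s['position'],s['force'],rel([.5202,-.2976,.0305],-64.3))
```

```text
[ 0.52165501 -0.29692103  0.12222991] [ 0.25939819  0.58907577 -1.00251149] (array([-1.6,  0.1, 91.7]), np.float64(0.05))
```

Emit:
apply_moves(
  rows=[
    {"x": -1.5,"y": 0,"z": 35,"rx": 0,"ry": 0,"rz": 0,"claw": 255},
    {"x": -1.5,"y": 0,"z": 65,"rx": 0,"ry": 0,"rz": 0,"claw": 255},
    {"x": -1.5,"y": 0,"z": 80,"rx": 0,"ry": 0,"rz": 0,"claw": 255},
    {"x": -1.5,"y": 0,"z": 86,"rx": 0,"ry": 0,"rz": 0,"claw": 255},
    {"x": -1.5,"y": 0,"z": 89,"rx": 0,"ry": 0,"rz": 0,"claw": 255},
    {"x": -1.5,"y": 0,"z": 91,"rx": 0,"ry": 0,"rz": 0,"claw": 255},
    {"x": -1.5,"y": 0,"z": 91,"rx": 0,"ry": 0,"rz": 0,"claw": 255},
  ],
)

```text
time_s: 12.78
position: [0.5207, -0.2982, 0.0321]
tcp_rot: [[0.899, 0.438, 0.001], [0.438, -0.899, -0.001], [0.0, 0.001, -1.0]]
force: [0.2, 0.0, -1.7]
opening: 0.295
grasp_force: 30.0
```

Emit:
apply_moves(
  rows=[
    {"x": 0,"y": 0,"z": 1,"rx": 0,"ry": 0,"rz": 0,"claw": 255},
    {"x": 0,"y": 0,"z": 2,"rx": 0,"ry": 0,"rz": 0,"claw": 255},
    {"x": 0,"y": 0,"z": 2,"rx": 0,"ry": 0,"rz": 0,"claw": 255},
  ],
)

```text
time_s: 13.15
position: [0.5206, -0.2981, 0.0298]
tcp_rot: [[0.899, 0.438, 0.0], [0.438, -0.899, -0.0], [0.0, 0.0, -1.0]]
force: [-0.8, 0.1, 0.2]
opening: 0.292
grasp_force: 30.0
```

Contact is starting at the original grip height. I'll release to the partial opening and then lift.

Emit:
apply_moves(
  rows=[
    {"x": 0,"y": 0,"z": 0,"rx": 0,"ry": 0,"rz": 0,"claw": 110},
    {"x": 0,"y": 0,"z": 0,"rx": 0,"ry": 0,"rz": 0,"claw": 110},
    {"x": 0,"y": 0,"z": 0,"rx": 0,"ry": 0,"rz": 0,"claw": 110},
    {"x": 0,"y": 0,"z": 0,"rx": 0,"ry": 0,"rz": 0,"claw": 110},
    {"x": 0,"y": 0,"z": -20,"rx": 0,"ry": 0,"rz": 0,"claw": 110},
    {"x": 0,"y": 0,"z": -70,"rx": 0,"ry": 0,"rz": 0,"claw": 110},
    {"x": 0,"y": 0,"z": -130,"rx": 0,"ry": 0,"rz": 0,"claw": 110},
    {"x": -60,"y": 0,"z": -190,"rx": 0,"ry": 0,"rz": 0,"claw": 110},
    {"x": -60,"y": 0,"z": -220,"rx": 0,"ry": 0,"rz": 0,"claw": 110},
    {"x": -60,"y": 0,"z": -220,"rx": 0,"ry": 0,"rz": 0,"claw": 110},
  ],
)

```text
time_s: 14.4
position: [0.4673, -0.3265, 0.2552]
tcp_rot: [[0.9, 0.437, 0.007], [0.437, -0.9, -0.008], [0.003, 0.01, -1.0]]
force: [0.4, -0.1, 0.7]
opening: 0.572
grasp_force: 0.0
```

Run:
```python
from h import *
s=read_state(); print(s['time_s'],s['position'],s['force'],s['opening'])
p,im,d=grab('scene','s5.png'); p2,im2,d2=grab('top','t5.png')
```

```text
14.4 [ 0.46734398 -0.32654394  0.25516299] [ 0.43711842 -0.13183433  0.65543615] 0.5715577608287057
```

View pics/s5.png

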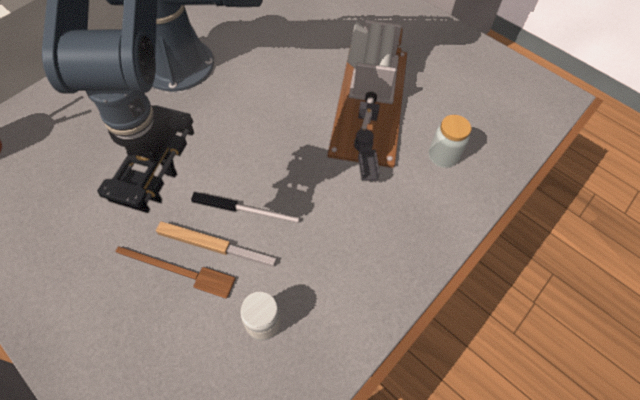

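View pics/t5.png

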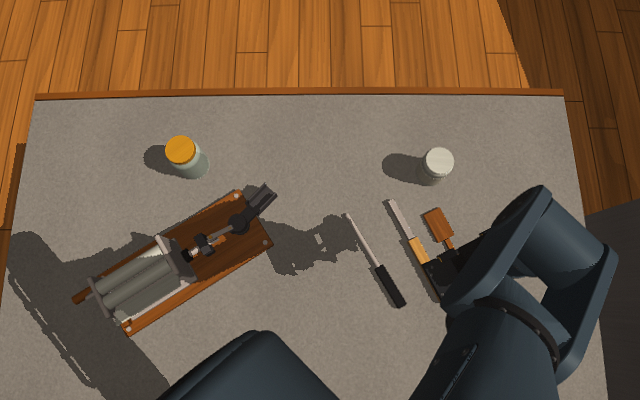

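Both views show the lever closed, in line with the machine's axis, with its tip at (265,190) in the top view. The bar lies flat where it started, from (160,228) to (275,260) in the scene view, the other items are where they were, and the gripper is clear.

```bash
python3 -c "
from rig import hand_in; print(hand_in())"
```

```text
the job is handed in; nothing more can be done
None
```

The clamp lever is snapped closed, the bar is back flat in its original place the same way up, no other item looks moved, and the job was handed in at about 14.5 s.

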